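# Scrape a lodged nut and broken clamp foot out of a slotted stand rail

### The job

A brass nut and a broken orange clamp foot are lodged in the T-slot of the aluminium stand rail. Take the scraper from its stand, put its blade down into the slot behind both pieces, at the capped end, and push it along so that both drop out of the open end into the blue tray. Leave the scraper standing upright in the slot, let go, and do not touch the scrap with the gripper or disturb the other things on the bench.

Things in the scene. Friction and masses are not known exactly. Their poses are not given: they have to be found in the camera images.
- rail: Fixed aluminium rail 200 long, 60 wide, 75 high, T-slot along the middle of its top. Origin under its middle on the bench; x along the slot to the open end (at x = +100), z up. Slot neck 16 wide, 8 deep; channel below it 28 wide, 14 high, floor 53 above the bench. At x = -100 a black cap, 10 thick, level with the top, closes the slot.
- slot_start (a point): Point on the slot's centre line, level with the rail's top, 30 from the cap: always free of scrap for at least 15 either way along the slot; a good place to put the blade in.
- slot_open_end (a point): Point on the slot's centre line at the open end, on the channel floor (53 above the bench). The rail's x axis points out of the slot here.
- scraper: Loose scraper, 150 g, upright in its stand. Origin: centre of the flange's underside; z up along the handle. Red square handle 22 x 22, from 5 to 75 above the origin; steel flange 40 x 40 x 5; below it a steel blade 8 (x) x 10 (y), 19 long, which fits slot and stand in any yaw. Flange on the rail's top: tip 3 above the channel floor, scraper stands by itself. Lift it straight up.
- scraper_tip (a point): Centre of the blade's lower end, 19 below the scraper's origin.
- stand: Fixed grey block 60 x 60 x 40 high with a square hole 18 wide, in which the scraper's blade hangs with the flange on top of the block. Origin under its centre.
- nut: Loose round brass nut 22 in diameter, 10 high, 20 to 45 g, lying flat in the channel (too wide for the neck, slides freely along). Origin at its centre.
- clamp_foot: Loose orange plastic piece 30 long (x) x 21 wide x 10 high, 15 to 30 g, lying along the channel (too wide for the neck, slides freely). Origin at its centre. Nut and foot lie apart in either order, centres from 30 behind to 50 ahead of the rail's middle.
- tray: Fixed blue open tray 120 x 110 x 30 high, wall 3, standing 2 off the rail's open end. Origin under its centre; x axis as the rail's.
- beaker: Loose glass beaker, 64 in diameter, 85 high, standing between the robot and the rail; not to be disturbed. Origin at the centre of its base.
- reagent_bottle: Loose amber bottle, 70 in diameter, 150 high, to the far right; not to be disturbed. Origin at the centre of its base.
- jar: Loose white jar, 60 in diameter, 80 high, to the left; not to be disturbed. Origin at the centre of its base.
- dish: Loose white bowl, 90 in diameter, 30 high, beyond the rail; not to be disturbed. Origin at the centre of its base.
- spares: Loose grey box, 100 x 140 x 45 high, beyond the rail to the right; not to be disturbed. Origin at the centre of its base.
- wash_bottle: Loose clear bottle with red cap, 64 in diameter, 160 high, to the far left; not to be disturbed. Origin at the centre of its base.
- spatula: Loose spatula lying on the bench at the left; not to be disturbed.
Things that resemble listed ones, but are neither listed nor needed, are in the scene too. What is shaped like the scraper but green is not meant. There is more than one size of the tray; the job needs the smaller.

How it is judged:
By the outcome, as a careful person would: the job done as asked, in the order asked, and still so for the second after the job is handed in, with the robot touching nothing.
It also fails if it takes over 42 s, if anything falls off the work surface, if the arm or the gripper's body presses on something with over 40 N, if the wrist force passes 120 N, or if a joint passes its speed limit or range.

### The arm

A 6-joint arm with a two-finger parallel gripper is mounted at the origin on the work surface. World frame = base frame: x ahead of the robot, y to its left, z up, the work surface at z = 0. Lengths are in m, angles in rad, forces in N, time in s.
With the tool pointing down it reaches from about 0.35 to 0.975 m from the base axis. Payload 17.4 kg.
Tool frame: the origin (TCP) lies between the finger pads; the fingertips stand 25 mm ahead of it and the grasp point (between the pads) lies 6 mm ahead of it; z points along the fingers, y is the line along which they close (so a half turn about z gives the same grasp; the last joint's range is limited). The gripper opens to 85 mm and grips with 20 to 120 N. Pads are 22 mm wide; open, the fingers measure 114 mm over their backs; the gripper's body (76 mm by 85 mm) begins 54 mm behind the grasp point. The pads swing forward as they close: fully open they stand 13 mm farther back than shut.
Start: joints at [-1.382, 0.116, 1.442, -0, 1.584, -0.038], TCP at [0.152, -0.658, 0.233] pointing down, gripper open.
Joint ranges: [-2.83, 2.83], [-0.83, 2.19], [0.07, 2.5], [-1.14, 4.28], [0.01, 3], [-2.97, 2.97]. Speed limits (rad/s): [1.89, 1.89, 2.22, 3.14, 3.14, 3.14].

### API

Orientations are given as a unit quaternion [x, y, z, w].
In Python, from bench import ctrl, viewer, job gives the robot as it stands.
- The arm moves only by the tool carry_out, never from a script. Its argument "steps" is a list of rows, each an object of numbers: "x", "y", "z": the shift along the tool's x, y, z in cm; "ax", "ay", "az": the turn, a rotation vector about the tool's x, y, z in rad. In form: [{"x": .., "y": .., "z": .., "ax": .., "ay": .., "az": ..}, ...]. A call has exactly 8 rows; each row is the pose to reach, as a shift and turn from the pose commanded when the call began, along the tool's axes at that moment; what a row does not reach only later rows make up. A row lasts 1/10 s, in which the tool goes at most 50 mm and 8.59 degrees, less where a joint would pass 70% of its speed; a pose out of reach is approached as far as the arm can. A call with a gripper value outside its range is refused whole. "fingers" is the closure, from 0 (fully open) to 1 (shut), set as the call begins (left out, the last holds). The fingers move at their own pace and stop on an object; "force" is the grip in N (left out, the last holds). Time passes only in rows, so rows that repeat a pose let the fingers close, or fill a call up. It gives the time, the measured TCP pose, the force, the opening and the grip force at its end, in the units of the state.
- ctrl.state(): the state, without advancing time (a new reading comes with each control period).
- viewer.read_camera(name): name is "scene" or "top"; returns a dict with "color" (400x640x3 uint8, red, green, blue), "vfov" (degrees; the focal length in pixels is half the picture's height over the tangent of half this angle, whatever the lens; pixels are square), "cx", "cy" (the principal point, pixels), "eye" and "attitude" of the camera in the world. Camera axes: x right, y up, looking along -z (the intrinsics and any distortion apply to the point x, -y, -z); pixel columns grow to the right and rows downward; lengths in m; the calibration is good to about 2 mm. A picture is of the moment at which its call begins. There is no depth.
- job.finish_job(): hands the job in; it is judged then, once.
The state is a dict: "time_s": time; "qpos": joint angles; "qd": joint speeds; "tau": joint torques, N m; "ee_pos": TCP position; "orientation": TCP orientation; "contact_force": force on the tool from outside, world axes, zero at the start; "wrist_torque": the same for the moment, N m; "finger_gap": opening from 0.0 (shut) to 1.0 (fully open); "grip_force": force on a finger pad.
Only numpy, scipy, OpenCV 4.12 (cv2) and the standard library are available. Lean on these libraries where they do the work, as an engineer would, in place of code of your own. Each camera call takes 0.05 s, during which the arm holds its last target. There are 200 camera calls.

## Working session

There is one attempt and no reset: what is moved stays moved. The work goes in short steps, Python scripts to look and compute and a tool call to move; the robot and the scene stay as the last step left them, time stands still between calls to the robot, and variables do not carry over. Pictures are saved under pics/ and viewed, at most 10 in all, crops included, and the job is handed in when it is done.

Besides the shell and the picture viewer there is one more tool, called after ">>>" as name(argument=value, ...), one argument or row to a line, values as JSON. carry_out: Moves the arm, as the interface text tells. Its arguments: {"type":"object","properties":{"steps":{"type":"array"},"fingers":{"type":"number"},"force":{"type":"number"}},"required":["steps"]}

```bash
mkdir -p pics
python3 - <<'E'
from bench import ctrl,viewer
import cv2
for n in("scene","top"):
    r=viewer.read_camera(n); cv2.imwrite(f"pics/{n}0.png",r["color"][:,:,::-1])
    print({k:v for k,v in r.items() if k!="color"})
print(ctrl.state())
E
```

```text
{'vfov': 52.63753967418145, 'cx': 328.34029950833747, 'cy': 191.1980693963669, 'eye': array([1.30992466, 0.46630522, 0.77815431]), 'attitude': array([0.21743499, 0.36499553, 0.78544404, 0.4500866 ])}
{'vfov': 53.66344516383998, 'cx': 326.3197307081717, 'cy': 195.2984325188826, 'eye': array([0.48264202, 0.06061888, 1.08328529]), 'attitude': array([-0.03239344,  0.03751951,  0.71058604, -0.70186212])}
{'time_s': 0.1, 'qpos': array([-1.38181761e+00,  1.16423208e-01,  1.44218207e+00, -2.75246481e-05,
        1.58403583e+00, -3.77738836e-02]), 'qd': array([-0.00173494, -0.00075029, -0.00150594, -0.00181742, -0.00038909,
        0.00065561]), 'tau': array([ 3.77796081e-03, -7.33665562e+01, -6.33788681e+01, -7.67178176e-05,
        5.23059789e-03, -6.24856693e-05]), 'ee_pos': array([ 0.15171757, -0.65754877,  0.23235618]), 'orientation': array([ 9.93579672e-01,  1.13133375e-01, -5.33166929e-05, -5.21686273e-04]), 'contact_force': array([ 0.69496113, -0.0462561 , -1.25787338]), 'wrist_torque': array([ 0.01686325,  0.02091607, -0.01426642]), 'grip_force': 0.0, 'finger_gap': 0.9992952292396698}
```

View pics/scene0.png

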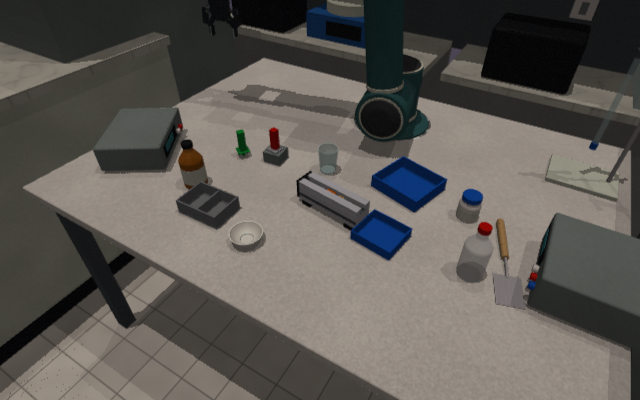

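View pics/top0.png

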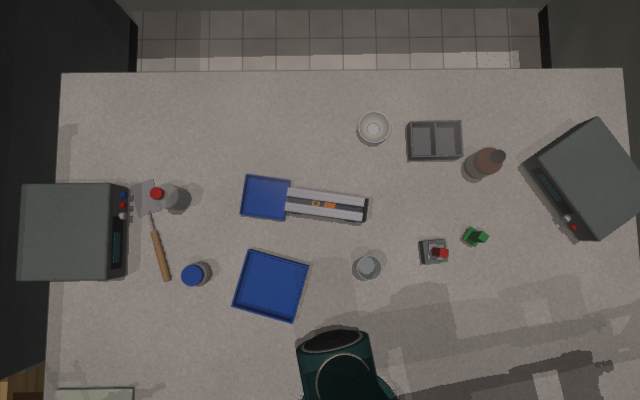

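The top view shows the small tray at (265,197), the rail from about (287,202) to (367,210) with its cap on the right, the red scraper in its stand at (435,251), the beaker at (367,267), and the green decoy at (475,237). I'll enlarge the region with the rail and scraper.

Run:
```python
import cv2
a=cv2.imread("pics/top0.png"); cv2.imwrite("pics/top0c.png",cv2.resize(a[170:290,235:395],None,fx=5,fy=5,interpolation=cv2.INTER_CUBIC))
b=cv2.resize(a[225:275,405:465],None,fx=8,fy=8,interpolation=cv2.INTER_CUBIC)
s=cv2.imread("pics/scene0.png");c=cv2.resize(s[120:170,255:295],None,fx=8,fy=8,interpolation=cv2.INTER_CUBIC)
cv2.imwrite("pics/scr0.png",cv2.hconcat([b,c]))
```

```text
(no output)
```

View pics/top0c.png

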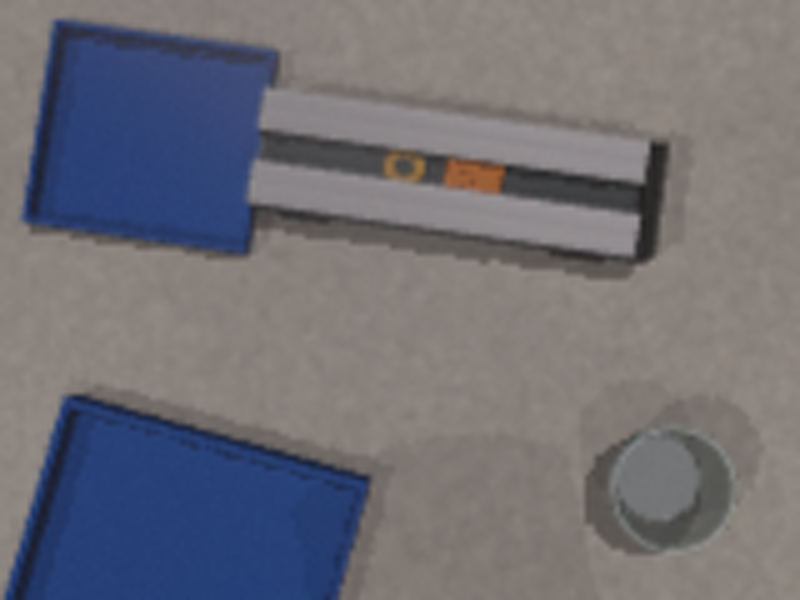

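View pics/scr0.png

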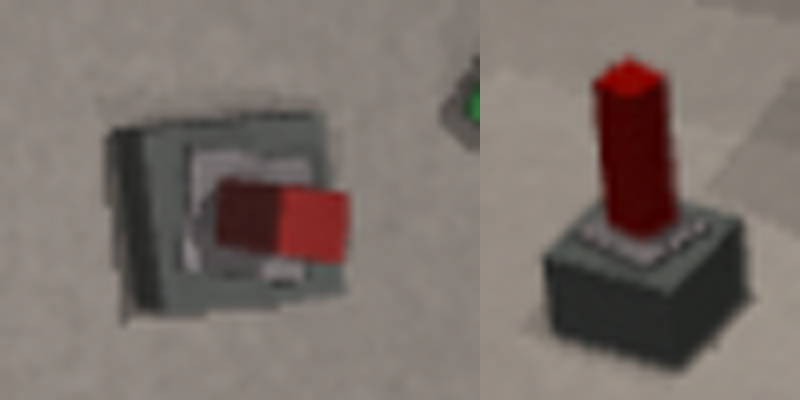

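Enlarged top view: the rail's top corners are at crop pixels (264,88), (249,205), (668,142) and (652,262). The nut is at (405,166), the foot at (474,175) and the beaker rim at (672,490). The scraper handle's top face is centred near (313,223) in its own crop, and near (630,78) in the scene crop. Next I convert these to positions.

```bash
cat > h.py <<'E'
import numpy as np
from scipy.spatial.transform import Rotation as R
def ray(c,uv,z):
    uv=np.atleast_2d(uv).astype(float); f=200/np.tan(np.radians(c["vfov"])/2)
    d=np.c_[(uv[:,0]-c["cx"])/f,-(uv[:,1]-c["cy"])/f,-np.ones(len(uv))]
    d=R.from_quat(c["attitude"]).apply(d); e=np.asarray(c["eye"])
    return e+d*((z-e[2])/d[:,2])[:,None]
def unc(p,s,ou,ov): p=np.array(p,float); return (p+.5)/s-.5+[ou,ov]
E
python3 - <<'E'
from h import *
from bench import ctrl,viewer
np.set_printoptions(precision=4,suppress=True)
t=viewer.read_camera("top");s=viewer.read_camera("scene")
rail=ray(t,unc([(264,88),(249,205),(652,262),(668,142)],5,235,170),.075); print("rail",rail,rail.mean(0))
a=(rail[0]+rail[1]-rail[2]-rail[3])/2; print(np.linalg.norm(a),np.degrees(np.arctan2(a[1],a[0])),np.linalg.norm(rail[0]-rail[1]))
w=(rail[0]-rail[1]+rail[3]-rail[2]);print("w yaw",np.degrees(np.arctan2(w[1],w[0])))
print("nut,foot",ray(t,unc([(405,166),(474,175)],5,235,170),.063))
print("beaker",ray(t,unc([(672,490)],5,235,170),.085))
h=ray(t,unc([(283,185),(350,193),(344,262),(277,252)],8,405,225),.115);print("h",h,h.mean(0))
st=ray(t,unc([(150,128),(325,112),(345,290),(160,312)],8,405,225),.04);print("stand",st,st.mean(0))
h=ray(s,unc([(115,80),(150,58),(185,78),(150,98)],8,255,120),.115);print("h scene",h,h.mean(0))
tr=ray(t,unc([(57,22),(278,50),(248,253),(25,222)],5,235,170),.03);print("tray",tr.mean(0))
# scene rail check: cap end and open end top in scene
print("scene rail",ray(s,[(302,180),(368,212)],.075))
E
```

```text
rail [[ 0.6047  0.1523  0.075 ]
 [ 0.5447  0.1601  0.075 ]
 [ 0.5131 -0.045   0.075 ]
 [ 0.5744 -0.0546  0.075 ]] [0.5592 0.0532 0.075 ]
0.20828173818411042 81.451265961637 0.06053074543666854
w yaw -8.164688952164772
nut,foot [[0.5647 0.0806 0.063 ]
 [0.5596 0.0449 0.063 ]]
beaker [[ 0.3992 -0.0514  0.085 ]]
h [[ 0.4472 -0.2219  0.115 ]
 [ 0.4446 -0.2422  0.115 ]
 [ 0.4238 -0.2395  0.115 ]
 [ 0.4271 -0.2192  0.115 ]] [ 0.4357 -0.2307  0.115 ]
stand [[ 0.4636 -0.2008  0.04  ]
 [ 0.4681 -0.2586  0.04  ]
 [ 0.4102 -0.2627  0.04  ]
 [ 0.4039 -0.2019  0.04  ]] [ 0.4365 -0.231   0.04  ]
h scene [[ 0.4485 -0.2364  0.115 ]
 [ 0.4279 -0.2345  0.115 ]
 [ 0.4331 -0.2139  0.115 ]
 [ 0.4523 -0.2168  0.115 ]] [ 0.4405 -0.2254  0.115 ]
tray [0.5849 0.2163 0.03  ]
scene rail [[ 0.5679 -0.0374  0.075 ]
 [ 0.5926  0.1799  0.075 ]]
```

>>> carry_out(
  steps=[
    {"x": 3,"y": -2.8,"z": 0,"az": 0.045},
    {"x": 6,"y": -5.6,"z": 0,"az": 0.09},
    {"x": 9,"y": -8.4,"z": 0,"az": 0.135},
    {"x": 12,"y": -11.2,"z": 0,"az": 0.18},
    {"x": 15,"y": -14,"z": 0,"az": 0.225},
    {"x": 18,"y": -16.8,"z": 0,"az": 0.27},
    {"x": 21,"y": -19.6,"z": 0,"az": 0.315},
    {"x": 24,"y": -22.4,"z": 0,"az": 0.358},
  ],
  fingers=0,
  force=40,
)

```text
invalid input at $.steps[0]: expected keys x, y, z, ax, ay, az
```

```bash
cat >> h.py <<'E'
def togo(p,yawdeg):
    from bench import ctrl
    s=ctrl.state(); r=R.from_quat(s["orientation"]); M=r.as_matrix()
    yaw=np.degrees(np.arctan2(M[1,0],M[0,0]))
    print("t",round(s["time_s"],2),"pos",s["ee_pos"].round(4),"yaw",yaw.round(2),"tilt",M[2].round(4),"F",s["contact_force"].round(1),"gap",round(s["finger_gap"],3),"grip",round(s["grip_force"],1))
    print("cm",(r.inv().apply(np.array(p)-s["ee_pos"])*100).round(2),"az",round(np.radians(yaw-yawdeg),4))
E
python3 -c "
from h import *
togo([.437,-.230,.18],-7.5)"
```

```text
t 0.2 pos [ 0.1517 -0.6576  0.2326] yaw 12.99 tilt [-0.e+00 -7.e-04 -1.e+00] F [ 0.9 -0.1 -0.1] gap 0.998 grip 0.0
cm [ 37.41 -35.25   5.28] az 0.3577
```

>>> carry_out(
  steps=[
    {"x": 3,"y": -2.8,"z": 0,"ax": 0,"ay": 0,"az": 0.045},
    {"x": 6,"y": -5.6,"z": 0,"ax": 0,"ay": 0,"az": 0.09},
    {"x": 9,"y": -8.4,"z": 0,"ax": 0,"ay": 0,"az": 0.135},
    {"x": 12,"y": -11.2,"z": 0,"ax": 0,"ay": 0,"az": 0.18},
    {"x": 15,"y": -14,"z": 0,"ax": 0,"ay": 0,"az": 0.225},
    {"x": 18,"y": -16.8,"z": 0,"ax": 0,"ay": 0,"az": 0.27},
    {"x": 21,"y": -19.6,"z": 0,"ax": 0,"ay": 0,"az": 0.315},
    {"x": 24,"y": -22.4,"z": 0,"ax": 0,"ay": 0,"az": 0.358},
  ],
  fingers=0,
  force=40,
)

```text
time_s: 1.0
ee_pos: [0.3358, -0.384, 0.233]
orientation: [0.998, -0.067, 0.0, 0.0]
contact_force: [0.8, -0.9, -0.1]
finger_gap: 1.0
grip_force: 0.0
```

```bash
python3 -c "
from h import *
togo([.437,-.230,.18],-7.5)"
```

```text
t 1.0 pos [ 0.3358 -0.384   0.233 ] yaw -7.64 tilt [ 2.e-04  1.e-04 -1.e+00] F [ 0.8 -0.9 -0.1] gap 1.0 grip 0.0
cm [  7.98 -16.61   5.3 ] az -0.0024
```

>>> carry_out(
  steps=[
    {"x": 1.4,"y": -2.8,"z": 0,"ax": 0,"ay": 0,"az": 0},
    {"x": 2.8,"y": -5.6,"z": 0,"ax": 0,"ay": 0,"az": 0},
    {"x": 4.2,"y": -8.4,"z": 0,"ax": 0,"ay": 0,"az": 0},
    {"x": 5.6,"y": -11.2,"z": 1,"ax": 0,"ay": 0,"az": 0},
    {"x": 7,"y": -14,"z": 2,"ax": 0,"ay": 0,"az": 0},
    {"x": 8,"y": -16,"z": 3,"ax": 0,"ay": 0,"az": 0},
    {"x": 8,"y": -16.7,"z": 3.5,"ax": 0,"ay": 0,"az": 0},
    {"x": 8,"y": -16.7,"z": 3.5,"ax": 0,"ay": 0,"az": 0},
  ],
)

```text
time_s: 1.8
ee_pos: [0.4362, -0.2298, 0.1974]
orientation: [0.998, -0.065, -0.0, -0.0]
contact_force: [-0.6, -0.2, 0.3]
finger_gap: 1.002
grip_force: 0.0
```

Run:
```python
from h import *
from bench import viewer
import cv2
togo([.437,-.230,.09],-7.5)
s=viewer.read_camera("scene")["color"][:,:,::-1];t=viewer.read_camera("top")["color"][:,:,::-1]
cv2.imwrite("pics/g1.png",cv2.resize(s[80:190,220:340],None,fx=5,fy=5,interpolation=cv2.INTER_CUBIC))
```

```text
t 1.8 pos [ 0.4362 -0.2298  0.1974] yaw -7.44 tilt [-1.e-03 -3.e-04 -1.e+00] F [-0.6 -0.2  0.3] gap 1.002 grip 0.0
cm [ 0.09  0.02 10.74] az 0.0011
```

View pics/g1.png

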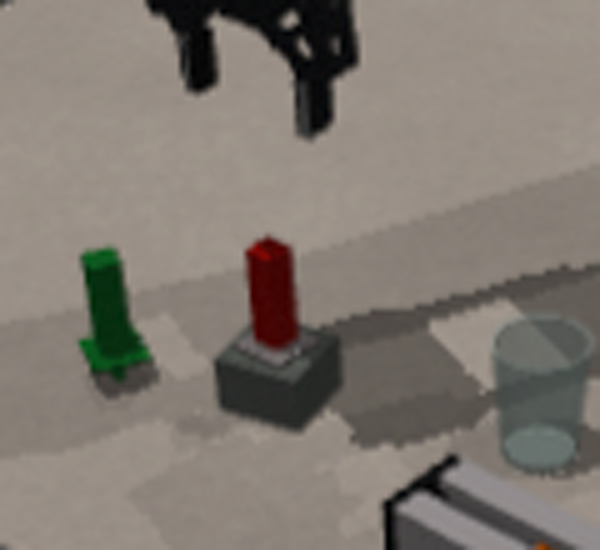

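The fingertips, at crop (200,85) and (310,130), straddle the red handle at (270,250). The path down is clear.

>>> carry_out(
  steps=[
    {"x": 0.1,"y": 0,"z": 2,"ax": 0,"ay": 0,"az": 0},
    {"x": 0.1,"y": 0,"z": 4,"ax": 0,"ay": 0,"az": 0},
    {"x": 0.1,"y": 0,"z": 6,"ax": 0,"ay": 0,"az": 0},
    {"x": 0.1,"y": 0,"z": 8,"ax": 0,"ay": 0,"az": 0},
    {"x": 0.1,"y": 0,"z": 9.5,"ax": 0,"ay": 0,"az": 0},
    {"x": 0.1,"y": 0,"z": 10.5,"ax": 0,"ay": 0,"az": 0},
    {"x": 0.1,"y": 0,"z": 10.7,"ax": 0,"ay": 0,"az": 0},
    {"x": 0.1,"y": 0,"z": 10.7,"ax": 0,"ay": 0,"az": 0},
  ],
)

```text
time_s: 2.7
ee_pos: [0.4375, -0.2308, 0.0914]
orientation: [0.998, -0.066, 0.0, 0.0]
contact_force: [-0.6, 0.2, -1.0]
finger_gap: 0.999
grip_force: 0.0
```

>>> carry_out(
  steps=[
    {"x": 0,"y": 0,"z": 0,"ax": 0,"ay": 0,"az": 0},
    {"x": 0,"y": 0,"z": 0,"ax": 0,"ay": 0,"az": 0},
    {"x": 0,"y": 0,"z": 0,"ax": 0,"ay": 0,"az": 0},
    {"x": 0,"y": 0,"z": 0,"ax": 0,"ay": 0,"az": 0},
    {"x": 0,"y": 0,"z": 0,"ax": 0,"ay": 0,"az": 0},
    {"x": 0,"y": 0,"z": 0,"ax": 0,"ay": 0,"az": 0},
    {"x": 0,"y": 0,"z": 0,"ax": 0,"ay": 0,"az": 0},
    {"x": 0,"y": 0,"z": 0,"ax": 0,"ay": 0,"az": 0},
  ],
  fingers=1,
  force=50,
)

```text
time_s: 3.5
ee_pos: [0.4376, -0.2306, 0.0914]
orientation: [0.998, -0.066, 0.0, 0.0]
contact_force: [-0.0, 1.4, 5.8]
finger_gap: 0.252
grip_force: 49.8
```

```bash
python3 -c "
from h import *
togo([.437,-.230,.09],-7.5)"
```

```text
t 3.5 pos [ 0.4376 -0.2306  0.0914] yaw -7.52 tilt [ 6.e-04  1.e-04 -1.e+00] F [-0.   1.4  5.8] gap 0.252 grip 49.8
cm [-0.07 -0.05  0.14] az -0.0003
```

Gripped at a gap of 21 mm, which matches the handle. Lifting now.

>>> carry_out(
  steps=[
    {"x": 0,"y": 0,"z": -1,"ax": 0,"ay": 0,"az": 0},
    {"x": 0,"y": 0,"z": -2,"ax": 0,"ay": 0,"az": 0},
    {"x": 0,"y": 0,"z": -3.5,"ax": 0,"ay": 0,"az": 0},
    {"x": 0,"y": 0,"z": -5,"ax": 0,"ay": 0,"az": 0},
    {"x": 0,"y": 0,"z": -7,"ax": 0,"ay": 0,"az": 0},
    {"x": 0,"y": 0,"z": -9,"ax": 0,"ay": 0,"az": 0},
    {"x": 0,"y": 0,"z": -10,"ax": 0,"ay": 0,"az": 0},
    {"x": 0,"y": 0,"z": -10,"ax": 0,"ay": 0,"az": 0},
  ],
)

```text
time_s: 4.3
ee_pos: [0.4379, -0.2308, 0.1929]
orientation: [0.998, -0.066, 0.001, 0.001]
contact_force: [1.0, 1.1, -1.5]
finger_gap: 0.246
grip_force: 49.0
```

Run:
```python
from h import *
togo([.55,-.012,.1914],-8.4)
```

```text
t 4.3 pos [ 0.4379 -0.2308  0.1929] yaw -7.52 tilt [ 0.0025  0.001  -1.    ] F [ 1.   1.1 -1.5] gap 0.246 grip 49.0
cm [  8.25 -23.16   0.15] az 0.0154
```

>>> carry_out(
  steps=[
    {"x": 1.2,"y": -3,"z": 0,"ax": 0,"ay": 0,"az": 0.015},
    {"x": 2.6,"y": -7,"z": 0,"ax": 0,"ay": 0,"az": 0.015},
    {"x": 4.2,"y": -11,"z": 0,"ax": 0,"ay": 0,"az": 0.015},
    {"x": 5.8,"y": -15,"z": 0,"ax": 0,"ay": 0,"az": 0.015},
    {"x": 7,"y": -19,"z": 0,"ax": 0,"ay": 0,"az": 0.015},
    {"x": 8,"y": -22,"z": 0,"ax": 0,"ay": 0,"az": 0.015},
    {"x": 8.2,"y": -23.2,"z": 0,"ax": 0,"ay": 0,"az": 0.015},
    {"x": 8.2,"y": -23.2,"z": 0,"ax": 0,"ay": 0,"az": 0.015},
  ],
)

```text
time_s: 5.1
ee_pos: [0.549, -0.0101, 0.19]
orientation: [0.997, -0.072, -0.001, -0.0]
contact_force: [-0.8, -0.1, -1.4]
finger_gap: 0.249
grip_force: 49.3
```

Run:
```python
from h import *
from bench import viewer
import cv2
togo([.55,-.012,.1914],-8.4)
s=viewer.read_camera("scene")["color"][:,:,::-1]
cv2.imwrite("pics/s2.png",cv2.resize(s[120:230,270:390],None,fx=5,fy=5,interpolation=cv2.INTER_CUBIC))
```

```text
t 5.1 pos [ 0.549  -0.0101  0.19  ] yaw -8.26 tilt [-1.5e-03  1.0e-04 -1.0e+00] F [-0.8 -0.1 -1.4] gap 0.249 grip 49.3
cm [ 0.13  0.17 -0.14] az 0.0024
```

View pics/s2.png

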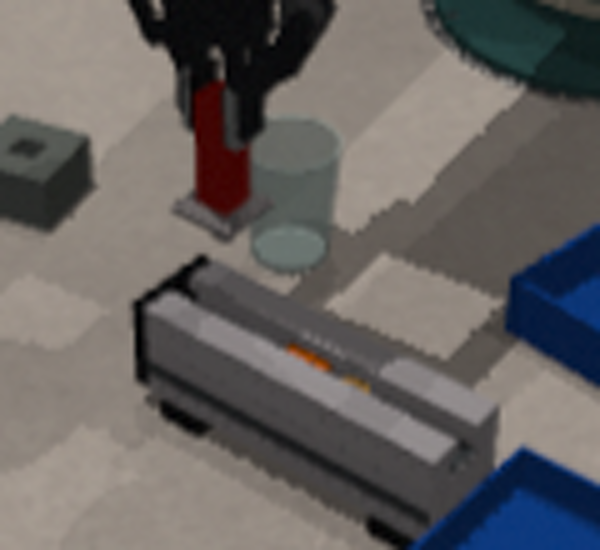

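The scraper hangs upright over the capped end. In the crop, the flange corners are at (175,207), (232,240) and (272,207), and the rail top corners are at (205,258), (137,303), (435,462) and (497,408). I'll measure how far the scraper sits from the slot in this same camera.

Run:
```python
from h import *
from bench import viewer
np.set_printoptions(precision=4,suppress=True)
s=viewer.read_camera("scene"); U=lambda p:unc(p,5,270,120)
r=ray(s,U([(205,258),(137,303),(435,462),(497,408)]),.075); print(r,r.mean(0))
a=(r[2]+r[3]-r[0]-r[1])/2; print("len",np.linalg.norm(a),"yaw",np.degrees(np.arctan2(a[1],a[0])),"w",np.linalg.norm(r[0]-r[1]),np.linalg.norm(r[2]-r[3]))
f=ray(s,U([(175,206),(231,237),(272,205)]),.141); print(f,"ctr LR",(f[0]+f[2])/2, "side",np.linalg.norm(f[0]-f[1]),np.linalg.norm(f[2]-f[1]))
M=r.mean(0)
u=np.array([np.cos(np.radians(81.6)),np.sin(np.radians(81.6))]);n=np.array([-u[1],u[0]])
for nm,c,m in(("scene",(f[0]+f[2])[:2]/2,M[:2]-.005*0),("tcp/top",np.array([.549,-.0101]),np.array([.5592,.0532]))):
    d=c-m; print(nm,"along",d@u,"lat",d@n)
# expected projections of top-camera rail corners / flange (at tcp) in scene crop
f_=200/np.tan(np.radians(s["vfov"])/2)
def proj(P):
    q=R.from_quat(s["attitude"]).inv().apply(np.array(P)-s["eye"]); uv=np.c_[s["cx"]-f_*q[:,0]/q[:,2],s["cy"]+f_*q[:,1]/q[:,2]]
    return (uv-[270,120]+.5)*5-.5
print(proj([[.5744,-.0546,.075],[.5131,-.045,.075],[.5447,.1601,.075],[.6047,.1523,.075]]))
c=np.array([.549,-.0101]);print(proj([[*(c+.02*(i*u+j*n)),.1395] for i,j in((-1,-1),(1,-1),(1,1),(-1,1))]))
import cv2
im=s["color"][120:230,270:390,::-1]
```

```text
[[ 0.5205 -0.0385  0.075 ]
 [ 0.5759 -0.049   0.075 ]
 [ 0.6076  0.1548  0.075 ]
 [ 0.5531  0.1639  0.075 ]] [0.5643 0.0578 0.075 ]
len 0.20559555683040548 yaw 81.01866089209744 w 0.05633881170590948 0.05526040028929107
[[ 0.5633 -0.0298  0.141 ]
 [ 0.5718  0.0109  0.141 ]
 [ 0.5353  0.0147  0.141 ]] ctr LR [ 0.5493 -0.0076  0.141 ] side 0.04160219837200686 0.036647428029571966
scene along -0.06686369339965978 lat 0.005271965467418157
tcp/top along -0.06411098556789376 lat 0.0008435220882218113
[[130.126  298.4048]
 [202.3218 247.9565]
 [497.392  396.7357]
 [433.2414 457.0687]]
[[167.8556 209.0256]
 [224.508  236.8421]
 [271.6915 203.1893]
 [215.4745 176.5438]]
```

Both cameras put the scraper 3–5 mm off on the robot's side. I'll shift 4 mm, lower until the tip is just above the rail, and look closer.

>>> carry_out(
  steps=[
    {"x": 0.2,"y": 0,"z": 0.5,"ax": 0,"ay": 0,"az": 0},
    {"x": 0.4,"y": 0,"z": 1,"ax": 0,"ay": 0,"az": 0},
    {"x": 0.4,"y": 0,"z": 2,"ax": 0,"ay": 0,"az": 0},
    {"x": 0.4,"y": 0,"z": 3,"ax": 0,"ay": 0,"az": 0},
    {"x": 0.4,"y": 0,"z": 3.6,"ax": 0,"ay": 0,"az": 0},
    {"x": 0.4,"y": 0,"z": 3.8,"ax": 0,"ay": 0,"az": 0},
    {"x": 0.4,"y": 0,"z": 3.8,"ax": 0,"ay": 0,"az": 0},
    {"x": 0.4,"y": 0,"z": 3.8,"ax": 0,"ay": 0,"az": 0},
  ],
)

```text
time_s: 6.0
ee_pos: [0.5532, -0.0118, 0.1534]
orientation: [0.997, -0.073, 0.0, -0.0]
contact_force: [0.4, 0.5, -0.9]
finger_gap: 0.247
grip_force: 49.3
```

Run:
```python
from h import *
from bench import viewer
import cv2
togo([.554,-.012,.147],-8.4)
s=np.mean([viewer.read_camera("scene")["color"][150:215,290:375,::-1].astype(float) for _ in range(4)],0)
s=np.clip(255*(s/255)**.6,0,255).astype(np.uint8)
cv2.imwrite("pics/s3.png",cv2.resize(s,None,fx=9,fy=9,interpolation=cv2.INTER_CUBIC))
```

```text
t 6.0 pos [ 0.5532 -0.0118  0.1534] yaw -8.37 tilt [ 4.e-04 -0.e+00 -1.e+00] F [ 0.4  0.5 -0.9] gap 0.247 grip 49.3
cm [0.09 0.01 0.64] az 0.0005
```

View pics/s3.png

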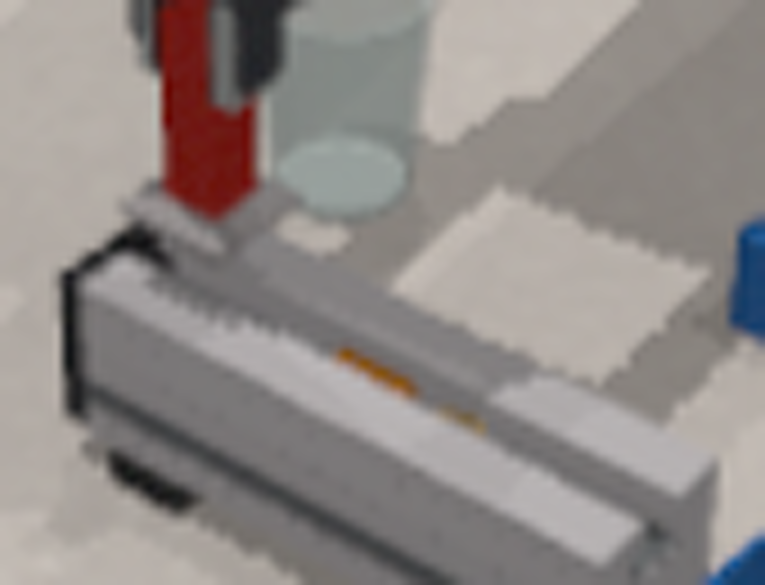

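Clear view. The near slot edge runs from (135,258) to (648,525), the far slot edge ends at (680,497), and the outer corners at the open end are (600,565) and (717,460). The base of the handle has corners (165,185), (212,220) and (257,183), and the flange has corners (122,206), (230,250) and (300,189).

Run:
```python
from h import *
from bench import viewer
np.set_printoptions(precision=4,suppress=True)
s=viewer.read_camera("scene"); U=lambda p:unc(p,9,290,150)
u=np.array([np.cos(np.radians(81.5)),np.sin(np.radians(81.5))]);n=np.array([u[1],-u[0]])  # n toward scene camera (+x)
P=lambda p,z:ray(s,U(p),z)[:,:2]
c=P([(600,565),(648,525),(680,497),(717,460)],.075); print("open end lat",(c@n),"(expect 30,8,-8,-30 + c)", "along",c@u)
e=P([(135,258),(340,365),(648,525)],.075); print("near slot edge lat",e@n)
k=P([(85,295),(65,270)],.075); print("near outer lat",k@n,"along",k@u)
h=P([(165,185),(212,220),(257,183)],.107);print("handle lat",h@n,"along",h@u,"ctr",((h[0]+h[2])/2)@n,((h[0]+h[2])/2)@u)
f=P([(122,206),(300,189)],.107);print("flange lat",f@n,"along",f@u,"ctr",f.mean(0)@n,f.mean(0)@u)
g=P([(230,250)],.102);print("flange bottom corner",g@n,g@u)
```

```text
open end lat [0.5797 0.557  0.5411 0.5206] (expect 30,8,-8,-30 + c) along [0.2429 0.2437 0.244  0.2431]
near slot edge lat [0.5565 0.5568 0.557 ]
near outer lat [0.5804 0.575 ] along [0.0474 0.0342]
handle lat [0.5536 0.558  0.5348] along [0.0578 0.0804 0.079 ] ctr 0.5442149254420788 0.06842081206780347
flange lat [0.5701 0.5288] along [0.0547 0.0912] ctr 0.5494243911448773 0.07293573200046262
flange bottom corner [0.561] [0.09]
```

>>> carry_out(
  steps=[
    {"x": 0.15,"y": 0,"z": 0,"ax": 0,"ay": 0,"az": 0},
    {"x": 0.15,"y": 0,"z": 0.3,"ax": 0,"ay": 0,"az": 0},
    {"x": 0.15,"y": 0,"z": 0.6,"ax": 0,"ay": 0,"az": 0},
    {"x": 0.15,"y": 0,"z": 0.8,"ax": 0,"ay": 0,"az": 0},
    {"x": 0.15,"y": 0,"z": 1,"ax": 0,"ay": 0,"az": 0},
    {"x": 0.15,"y": 0,"z": 1.2,"ax": 0,"ay": 0,"az": 0},
    {"x": 0.15,"y": 0,"z": 1.3,"ax": 0,"ay": 0,"az": 0},
    {"x": 0.15,"y": 0,"z": 1.3,"ax": 0,"ay": 0,"az": 0},
  ],
)

```text
time_s: 7.05
ee_pos: [0.5545, -0.012, 0.1398]
orientation: [0.997, -0.073, -0.0, 0.0]
contact_force: [-0.8, 0.5, -1.1]
finger_gap: 0.248
grip_force: 49.3
```

The tip is inside the slot with no contact force. Lowering on.

>>> carry_out(
  steps=[
    {"x": 0,"y": 0,"z": 0.2,"ax": 0,"ay": 0,"az": 0},
    {"x": 0,"y": 0,"z": 0.4,"ax": 0,"ay": 0,"az": 0},
    {"x": 0,"y": 0,"z": 0.6,"ax": 0,"ay": 0,"az": 0},
    {"x": 0,"y": 0,"z": 0.8,"ax": 0,"ay": 0,"az": 0},
    {"x": 0,"y": 0,"z": 1,"ax": 0,"ay": 0,"az": 0},
    {"x": 0,"y": 0,"z": 1.1,"ax": 0,"ay": 0,"az": 0},
    {"x": 0,"y": 0,"z": 1.2,"ax": 0,"ay": 0,"az": 0},
    {"x": 0,"y": 0,"z": 1.2,"ax": 0,"ay": 0,"az": 0},
  ],
)

```text
time_s: 7.85
ee_pos: [0.5545, -0.012, 0.1279]
orientation: [0.997, -0.073, -0.0, 0.0]
contact_force: [0.3, -0.6, -0.4]
finger_gap: 0.25
grip_force: 49.3
```

Run:
```python
from h import *
u=np.array([np.cos(np.radians(81.5)),np.sin(np.radians(81.5))])
togo([.5545+.14*u[0],-.012+.14*u[1],.1275],-8.5)
```

```text
t 7.85 pos [ 0.5545 -0.012   0.1279] yaw -8.37 tilt [-1.e-04  0.e+00 -1.e+00] F [ 0.3 -0.6 -0.4] gap 0.25 grip 49.3
cm [  0.03 -14.     0.04] az 0.0022
```

>>> carry_out(
  steps=[
    {"x": 0,"y": -0.6,"z": 0,"ax": 0,"ay": 0,"az": 0},
    {"x": 0,"y": -1.6,"z": 0,"ax": 0,"ay": 0,"az": 0},
    {"x": 0,"y": -2.6,"z": 0,"ax": 0,"ay": 0,"az": 0},
    {"x": 0,"y": -3.6,"z": 0,"ax": 0,"ay": 0,"az": 0},
    {"x": 0,"y": -4.6,"z": 0,"ax": 0,"ay": 0,"az": 0},
    {"x": 0,"y": -5.6,"z": 0,"ax": 0,"ay": 0,"az": 0},
    {"x": 0,"y": -6.6,"z": 0,"ax": 0,"ay": 0,"az": 0},
    {"x": 0,"y": -7.4,"z": 0,"ax": 0,"ay": 0,"az": 0},
  ],
)

```text
time_s: 8.65
ee_pos: [0.5654, 0.0621, 0.128]
orientation: [0.997, -0.073, -0.0, -0.0]
contact_force: [-0.3, -0.1, -1.3]
finger_gap: 0.247
grip_force: 49.4
```

Run:
```python
from h import *
from bench import viewer
import cv2
u=np.array([np.cos(np.radians(81.5)),np.sin(np.radians(81.5))])
togo([.5545+.162*u[0],-.012+.162*u[1],.1275],-8.5)
s=viewer.read_camera("scene")["color"][150:250,300:410,::-1]
s=np.clip(255*(s/255)**.6,0,255).astype(np.uint8)
cv2.imwrite("pics/s4.png",cv2.resize(s,None,fx=6,fy=6,interpolation=cv2.INTER_CUBIC))
```

```text
t 8.65 pos [0.5654 0.0621 0.128 ] yaw -8.36 tilt [-1.e-04 -0.e+00 -1.e+00] F [-0.3 -0.1 -1.3] gap 0.247 grip 49.4
cm [ 0.04 -8.71  0.05] az 0.0025
```

View pics/s4.png

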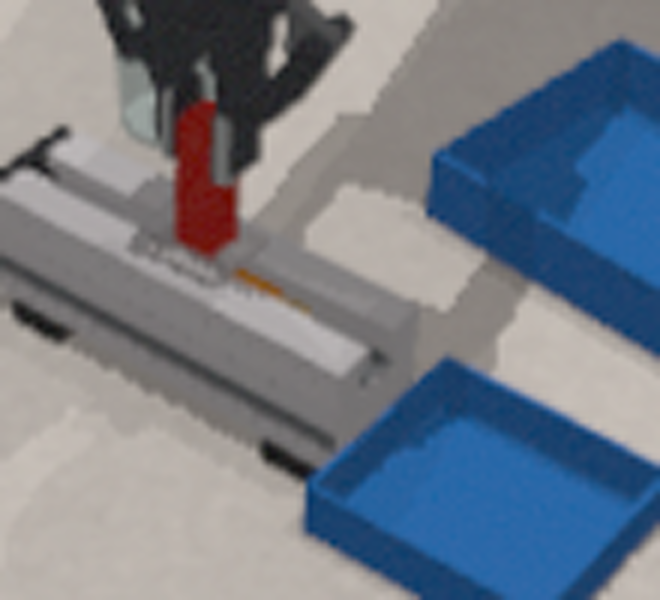

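The blade is pushing: the foot and then the nut are ahead of it, and the flange sits flat at (190,255). The small tray is at the open end. Pushing the rest of the way.

>>> carry_out(
  steps=[
    {"x": 0,"y": -0.8,"z": 0,"ax": 0,"ay": 0,"az": 0},
    {"x": 0,"y": -1.8,"z": 0,"ax": 0,"ay": 0,"az": 0},
    {"x": 0,"y": -2.8,"z": 0,"ax": 0,"ay": 0,"az": 0},
    {"x": 0,"y": -3.8,"z": 0,"ax": 0,"ay": 0,"az": 0},
    {"x": 0,"y": -4.9,"z": 0,"ax": 0,"ay": 0,"az": 0},
    {"x": 0,"y": -6.2,"z": 0,"ax": 0,"ay": 0,"az": 0},
    {"x": 0,"y": -7.6,"z": 0,"ax": 0,"ay": 0,"az": 0},
    {"x": 0,"y": -8.7,"z": 0,"ax": 0,"ay": 0,"az": 0},
  ],
)

```text
time_s: 9.5
ee_pos: [0.5781, 0.1486, 0.128]
orientation: [0.997, -0.073, -0.0, -0.0]
contact_force: [0.8, -0.2, -1.2]
finger_gap: 0.248
grip_force: 49.4
```

Run:
```python
from h import *
from bench import viewer
import cv2
togo([.578,.148,.1275],-8.5)
for _ in range(4): r=viewer.read_camera("scene")
s=r["color"][150:250,300:410,::-1]
s=np.clip(255*(s/255)**.6,0,255).astype(np.uint8)
cv2.imwrite("pics/s5.png",cv2.resize(s,None,fx=6,fy=6,interpolation=cv2.INTER_CUBIC))
```

```text
t 9.5 pos [0.5781 0.1486 0.128 ] yaw -8.35 tilt [-0.e+00 -1.e-04 -1.e+00] F [ 0.8 -0.2 -1.2] gap 0.248 grip 49.4
cm [-0.    0.06  0.05] az 0.0025
```

View pics/s5.png

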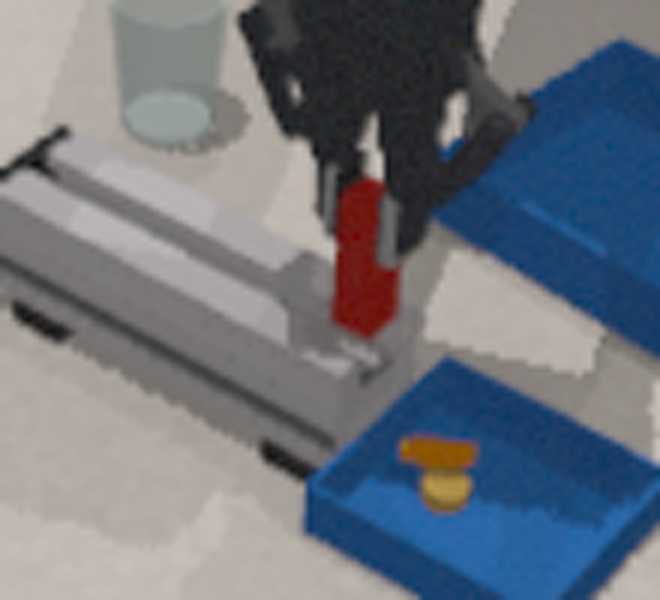

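Both pieces are in the small tray, the foot at (440,452) and the nut at (445,490). I'll back the scraper off 4 cm for firm support, set it down and release.

>>> carry_out(
  steps=[
    {"x": 0,"y": 0.6,"z": 0,"ax": 0,"ay": 0,"az": 0},
    {"x": 0,"y": 1.6,"z": 0,"ax": 0,"ay": 0,"az": 0},
    {"x": 0,"y": 2.6,"z": 0,"ax": 0,"ay": 0,"az": 0},
    {"x": 0,"y": 3.5,"z": 0,"ax": 0,"ay": 0,"az": 0},
    {"x": 0,"y": 4,"z": 0,"ax": 0,"ay": 0,"az": 0},
    {"x": 0,"y": 4,"z": 0.05,"ax": 0,"ay": 0,"az": 0},
    {"x": 0,"y": 4,"z": 0.1,"ax": 0,"ay": 0,"az": 0},
    {"x": 0,"y": 4,"z": 0.12,"ax": 0,"ay": 0,"az": 0},
  ],
)

```text
time_s: 10.5
ee_pos: [0.5721, 0.1079, 0.1267]
orientation: [0.997, -0.073, -0.0, -0.0]
contact_force: [0.7, 0.2, -1.8]
finger_gap: 0.246
grip_force: 49.4
```

>>> carry_out(
  steps=[
    {"x": 0,"y": 0,"z": 0.02,"ax": 0,"ay": 0,"az": 0},
    {"x": 0,"y": 0,"z": 0.03,"ax": 0,"ay": 0,"az": 0},
    {"x": 0,"y": 0,"z": 0.04,"ax": 0,"ay": 0,"az": 0},
    {"x": 0,"y": 0,"z": 0.04,"ax": 0,"ay": 0,"az": 0},
    {"x": 0,"y": 0,"z": 0.04,"ax": 0,"ay": 0,"az": 0},
    {"x": 0,"y": 0,"z": 0.04,"ax": 0,"ay": 0,"az": 0},
    {"x": 0,"y": 0,"z": 0.04,"ax": 0,"ay": 0,"az": 0},
    {"x": 0,"y": 0,"z": 0.04,"ax": 0,"ay": 0,"az": 0},
  ],
)

```text
time_s: 11.3
ee_pos: [0.5721, 0.1077, 0.1264]
orientation: [0.997, -0.073, 0.0, -0.0]
contact_force: [-0.2, 0.8, -1.6]
finger_gap: 0.248
grip_force: 49.4
```

Not touching yet. I'll ease down a little further.

>>> carry_out(
  steps=[
    {"x": 0,"y": 0,"z": 0.03,"ax": 0,"ay": 0,"az": 0},
    {"x": 0,"y": 0,"z": 0.06,"ax": 0,"ay": 0,"az": 0},
    {"x": 0,"y": 0,"z": 0.08,"ax": 0,"ay": 0,"az": 0},
    {"x": 0,"y": 0,"z": 0.08,"ax": 0,"ay": 0,"az": 0},
    {"x": 0,"y": 0,"z": 0.08,"ax": 0,"ay": 0,"az": 0},
    {"x": 0,"y": 0,"z": 0.08,"ax": 0,"ay": 0,"az": 0},
    {"x": 0,"y": 0,"z": 0.08,"ax": 0,"ay": 0,"az": 0},
    {"x": 0,"y": 0,"z": 0.08,"ax": 0,"ay": 0,"az": 0},
  ],
)

```text
time_s: 12.1
ee_pos: [0.5722, 0.1077, 0.1264]
orientation: [0.997, -0.073, 0.0, -0.0]
contact_force: [-3.7, -0.2, 7.0]
finger_gap: 0.25
grip_force: 50.5
```

Seated, with 7 N of contact. Opening the fingers, then retreating straight up.

>>> carry_out(
  steps=[
    {"x": 0,"y": 0,"z": -0.02,"ax": 0,"ay": 0,"az": 0},
    {"x": 0,"y": 0,"z": -0.02,"ax": 0,"ay": 0,"az": 0},
    {"x": 0,"y": 0,"z": -0.02,"ax": 0,"ay": 0,"az": 0},
    {"x": 0,"y": 0,"z": -0.02,"ax": 0,"ay": 0,"az": 0},
    {"x": 0,"y": 0,"z": -0.02,"ax": 0,"ay": 0,"az": 0},
    {"x": 0,"y": 0,"z": -0.02,"ax": 0,"ay": 0,"az": 0},
    {"x": 0,"y": 0,"z": -0.02,"ax": 0,"ay": 0,"az": 0},
    {"x": 0,"y": 0,"z": -0.02,"ax": 0,"ay": 0,"az": 0},
  ],
  fingers=0,
)

```text
time_s: 12.9
ee_pos: [0.5721, 0.1077, 0.1258]
orientation: [0.997, -0.073, 0.0, -0.0]
contact_force: [-0.2, 0.2, -0.0]
finger_gap: 1.008
grip_force: 0.0
```

>>> carry_out(
  steps=[
    {"x": 0,"y": 0,"z": -1,"ax": 0,"ay": 0,"az": 0},
    {"x": 0,"y": 0,"z": -2.5,"ax": 0,"ay": 0,"az": 0},
    {"x": 0,"y": 0,"z": -4.5,"ax": 0,"ay": 0,"az": 0},
    {"x": 0,"y": 0,"z": -6.5,"ax": 0,"ay": 0,"az": 0},
    {"x": 0,"y": 0,"z": -8.5,"ax": 0,"ay": 0,"az": 0},
    {"x": 0,"y": 0,"z": -10,"ax": 0,"ay": 0,"az": 0},
    {"x": 0,"y": 0,"z": -11,"ax": 0,"ay": 0,"az": 0},
    {"x": 0,"y": 0,"z": -11,"ax": 0,"ay": 0,"az": 0},
  ],
)

```text
time_s: 13.7
ee_pos: [0.5725, 0.1077, 0.2375]
orientation: [0.997, -0.073, 0.001, -0.0]
contact_force: [0.3, 0.5, -0.2]
finger_gap: 1.005
grip_force: 0.0
```

Run:
```python
from h import *
from bench import viewer
import cv2
togo([.578,.148,.1275],-8.5)
s=viewer.read_camera("scene")["color"][80:280,150:430,::-1]
s=np.clip(255*(s/255)**.6,0,255).astype(np.uint8)
cv2.imwrite("pics/s6.png",cv2.resize(s,None,fx=2.8,fy=2.8,interpolation=cv2.INTER_CUBIC))
```

```text
t 13.7 pos [0.5725 0.1077 0.2375] yaw -8.37 tilt [ 2.e-03 -6.e-04 -1.e+00] F [ 0.3  0.5 -0.2] gap 1.005 grip 0.0
cm [-0.07 -4.06 11.  ] az 0.0022
```

View pics/s6.png

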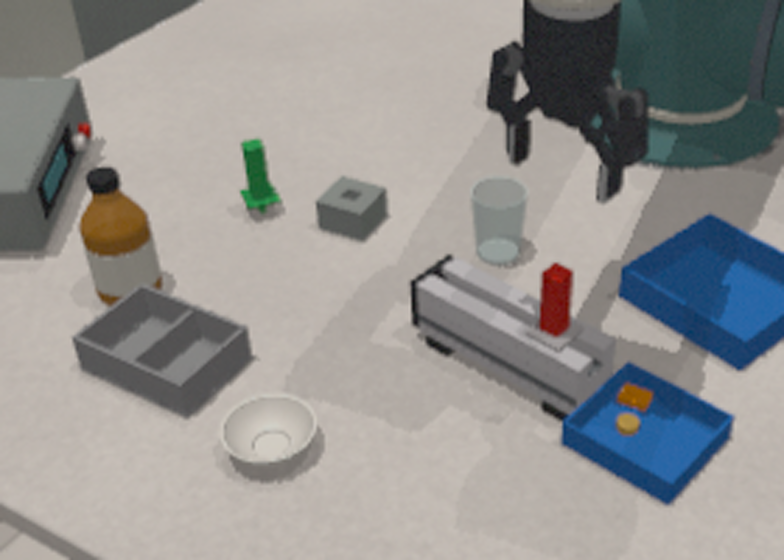

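The scraper stands upright in the slot at (556,300), the foot (635,398) and nut (627,424) lie in the small tray, and the gripper is clear of everything.

```bash
python3 -c "
from bench import job
print(job.finish_job())"
```

```text
the job is handed in; nothing more can be done
None
```

The job is handed in: the nut and clamp foot are both in the small blue tray, and the scraper is released and standing upright in the slot. It took about 14 s of the 42 s allowed, and the other objects in the final picture look undisturbed (the jar, wash bottle and spatula were out of frame).

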